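Turn the heat block over and clamp it on the bench heater

TASK

One of the two aluminium heat blocks lies upside down, with its plain base showing instead of its wells. Turn that block right way up, set it on the dark hot plate of the bench heater against the fence, with its narrow nose pointing away from the heater's dial end, and then swing the cam lever past centre so that it clamps the block. Leave the other block, the pot and the tube rack alone.

Things in the scene. Friction and masses are not known exactly. Their poses are not given: they have to be found in the camera images.
- block: The upside-down block, aluminium, 60 (its x) x 44 (y) x 40 mm (z), 0.15 to 0.31 kg. Its last 12 mm at +x are a nose 28 mm wide; both end faces are flat, 60 mm apart. Six dark round wells are on one 60 x 44 face; the opposite face (base) is plain. Origin: centre of the WELL face. z points from wells to base: up at the start, must point down at the end. x points to the nose.
- block_base (a point): On the block: the centre of the plain base face, 40 mm along the block's z from its origin.
- block_nose (a point): On the block: the centre of the nose's end face (x = 30 mm, y = 0, halfway up).
- spare: The lookalike block, same size and shape, already right way up (wells on top) on the bench. Leave it. Origin: centre of its underside; x to its nose, z up.
- pot: Upright white-labelled sample pot with a blue screw cap, 52 mm diameter, 62 mm tall, 0.12 kg, on the bench. Leave it. Origin: centre of its underside.
- rack: Red rack of small tubes, 60 mm (its x) x 100 mm (its y), 67 mm tall with the tubes, on the bench. Leave it. Origin: centre of its underside.
- heater: White bench heater, fixed. Deck (top) 45 mm above the bench, x -75 to 75 mm, y -120 to 50 mm. Origin: on the bench under the seat. Black dial and display on its -x end. On the deck: dark 66 x 62 mm hot plate (flush); fence 44 mm long, 26 mm high, its face at y = 22 mm (10 mm thick); opposite, the clamp pad and its guide (50 mm long, 20 mm high, y -62 to -49 mm).
- seat (a point): On the hot plate, at deck height: where the centre of the block's base must come, the block then touching the fence. Axes are the heater's: +x is the way the nose must point (away from the dial), +y points to the fence, the pad is on the -y side. Nothing stands beside the block's two ends.
- cam_lever (a joint): Lever angle about its vertical pivot: 0 open, 2.0 clamped (stop). In the heater's frame it points at -2.4 rad from +x (towards -x,-y) at 0, and turns anticlockwise seen from above, through -y, to -0.4 rad at 2.0. Free until the pad meets the block at about 0.9, then sprung (about 2 N at the tip) to the centre at 1.7, past which it snaps to 2.0 and stays; let go before 1.7 it springs back.
- cam_tip (a point): On the lever: the middle of the upright black grip (18 mm diameter, 24 mm tall) at its end, 80 mm from the pivot; the grip stretches from 25 to 49 mm above the deck. The steel arm from pivot to grip is 13 mm wide and 10 mm thick.
- cam_pivot (a point): The lever's pivot axis, at the arm's height: on the heater at x = 0, y = -82 mm, 36 mm above the deck.
- pad: The sprung rubber clamp pad, 34 mm long, 3 to 21 mm above the deck. Origin: the middle of its back; its face lies 8 mm further along the heater's +y, at y = -33.5 mm in the heater's frame with the lever at 0 (3 mm nearer the fence at 0.25). It pushes the block to the fence as the lever closes.
Mind the look-alikes: they are no part of the job. Leave any yellow look-alike of the block alone.

How it is judged (in metres and radians):
On the way:
1. the block stands wells-up on the hot plate, nose the right way, with the lever not yet past centre (angle between block's own z axis and vertical above 3 rad and z of block_base in the frame of seat between -0.003 and 0.003 m and horizontal distance between block_base and seat below 0.018 m and x of block_nose in the frame of seat above 0.015 m and value of joint cam_lever below 1.6 rad), for 0.2 s.
At the end, for the whole second after the job is handed in: Block wells-up on the hot plate (4 deg, 2.5 mm), within 8 mm of the seat along the fence, within 3 mm of touching it and 4 deg parallel, nose away from the dial end, at rest; cam lever past centre (above 1.88 rad) and the pad pressing the block with over 4 N (angle between block's own z axis and vertical above 3.07 rad and z of block_base in the frame of seat between -0.0025 and 0.0025 m and x of block_base in the frame of seat between -0.008 and 0.008 m and y of block_base in the frame of seat between -0.003 and 0.003 m and x of block_nose in the frame of seat above 0.02 m and angle between the x axis of block and the x axis of heater, either way round below 0.07 rad and value of joint cam_lever above 1.88 rad and contact force between pad and block above 4 N and linear speed of block below 0.02 m/s).
It fails at once if the spare block was moved more than 20 mm or tipped (distance of spare from where it was at the start of the episode above 0.02 m or angle between spare's own z axis and vertical above 0.3 rad).
It fails at once if the pot was moved more than 20 mm or tipped (distance of pot from where it was at the start of the episode above 0.02 m or angle between pot's own z axis and vertical above 0.3 rad).
It fails at once if the rack was moved more than 20 mm or tipped (distance of rack from where it was at the start of the episode above 0.02 m or angle between rack's own z axis and vertical above 0.3 rad).
It also fails if it takes over 72 s, if anything falls off the work surface, if the arm or the gripper's body presses on something with over 40 N, if the wrist force passes 120 N, or if a joint passes its speed limit or range.

ROBOT

A 7-joint arm with a two-finger parallel gripper is mounted at the origin on the work surface. World frame = base frame: x ahead of the robot, y to its left, z up, the work surface at z = 0. Lengths are in mm, angles in rad, forces in N, time in s.
With the tool pointing down it reaches from about 400 to 850 mm from the base axis. Payload 4.5 kg.
Tool frame: the origin (TCP) lies on the centre line of the jaws, within the pads' length; the fingertips stand 14 mm ahead of it and the grasp point (between the pads) lies 5 mm behind it (bot.nose_length is the distance from the TCP to the fingertips, in mm); z points along the fingers, y is the line along which they close (so a half turn about z gives the same grasp; the last joint's range is limited). The gripper opens to 88 mm and grips with 3 to 60 N. Pads are 18 mm wide; open, the fingers measure 123 mm over their backs; the gripper's body (75 mm by 187 mm) begins 45 mm behind the grasp point.
Start: joints at [1.322, 0.689, -0.195, 1.565, 0.157, 0.902, -0.215], TCP at [174.432, -600.188, 252.743] pointing down, gripper open.
Joint ranges: [-3.01, 3.01], [-0.46, 2.08], [-1.47, 1.51], [0.13, 2.56], [-1, 4.14], [0.04, 2.09], [-2.66, 2.66]. Speed limits (rad/s): [2.57, 2.57, 3.14, 3.14, 3.14, 3.14, 3.14].

INTERFACE

Orientations are given as a unit quaternion [w, x, y, z].
In Python, from bench import bot gives the robot as it stands.
- The arm moves only by the shell command python3 -m crank 'ROWS' [OPENING] [FORCE]. ROWS is text: rows parted by semicolons, each of 4 numbers parted by spaces: the shift along the tool's x, y, z in mm, then the turn about the tool's z in degrees. A call has 1 to 10 rows; each row is the pose to reach, as a shift and turn from the pose commanded when the call began, along the tool's axes at that moment; what a row does not reach only later rows make up. A row lasts 1/12 s, in which the tool goes at most 41.7 mm and 7.16 degrees, less where a joint would pass 70% of its speed; a pose out of reach is approached as far as the arm can. A call with a gripper value outside its range is refused whole. OPENING is the finger opening in mm, from 0 to 88.1, set as the call begins (- or left out, the last holds). The fingers move at their own pace and stop on an object; FORCE is the grip in N (left out, the last holds). Time passes only in rows, so rows that repeat a pose let the fingers close. It gives the time, the measured TCP pose, the force, the opening and the grip force at its end, in the units of the state.
- bot.sense(): the state, without advancing time (a new reading comes with each control period).
- bot.get_image(name): name is "side" or "top"; returns a dict with "frame" (400x640x3 uint8, red, green, blue), "range_z" (400x640 float32, mm along the optical axis (not along the pixel's ray), 0 where there is no reading), "fx", "fy", "cx", "cy" (pixels), "position" and "orientation" of the camera in the world. Camera axes: x right, y up, looking along -z (the intrinsics and any distortion apply to the point x, -y, -z); pixel columns grow to the right and rows downward; lengths in mm; the calibration is good to about 2 mm. A picture is of the moment at which its call begins.
- bot.job_done(): hands the job in; it is judged then, once.
The state is a dict: "clock": time; "q": joint angles; "dq": joint speeds; "effort": joint torques, N m; "tool_pos": TCP position; "tool_rot": TCP orientation; "force": force on the tool from outside, world axes, zero at the start; "ft_torque": the same for the moment, N m; "grip_width": opening from 0.0 (shut) to 1.0 (fully open); "finger_force": force on a finger pad.
Only numpy, scipy, OpenCV 4.12 (cv2) and the standard library are available. Lean on these libraries where they do the work, as an engineer would, in place of code of your own. Each camera call takes 0.05 s, during which the arm holds its last target. There are 200 camera calls.

## Working session

There is one attempt and no reset: what is moved stays moved. The work goes in short steps, Python scripts to look and compute and a shell command to move; the robot and the scene stay as the last step left them, time stands still between calls to the robot, and variables do not carry over. Pictures are saved under pics/ and viewed, at most 10 in all, crops included, and the job is handed in when it is done.

```bash
ls; mkdir -p pics; cat > h.py <<'E'
import numpy as np, cv2
from scipy.spatial.transform import Rotation as R
from bench import bot
def rot(q): return R.from_quat([q[1],q[2],q[3],q[0]])
def save(im,name,crop=None,scale=1):
    f=im["frame"][:,:,::-1]
    if crop: f=f[crop[1]:crop[3],crop[0]:crop[2]]
    cv2.imwrite(f"pics/{name}.png",cv2.resize(f,None,fx=scale,fy=scale,interpolation=cv2.INTER_CUBIC))
def ray(im,uv):
    uv=np.atleast_2d(uv).astype(float)
    d=np.c_[(uv[:,0]-im["cx"])/im["fx"],-(uv[:,1]-im["cy"])/im["fy"],-np.ones(len(uv))]
    return np.array(im["position"]),rot(im["orientation"]).apply(d)
def plane(im,uv,z):
    p,d=ray(im,uv); return p+d*((z-p[2])/d[:,2])[:,None]
def cloud(im):
    v,u=np.mgrid[:400,:640]; p,d=ray(im,np.c_[u.ravel(),v.ravel()])
    return (p+d*im["range_z"].ravel()[:,None]).reshape(400,640,3)
E
python3 - <<'E'
from h import *
for n in("top","side"):
    im=bot.get_image(n); save(im,n+"0"); print(n,im["position"],im["orientation"],im["fx"],im["fy"],im["cx"],im["cy"],[k for k in im])
    np.save(n+"0.npy",im,allow_pickle=True)
s=bot.sense();print(s["tool_pos"],s["tool_rot"],s["clock"])
E
```

```text
pics
top [382.40062316   1.72050846 914.50098526] [-0.70327225 -0.07207686  0.04482908  0.70583526] 367.1265274219064 367.1265274219064 323.86520702007 204.8743160286336 ['frame', 'range_z', 'fx', 'fy', 'cx', 'cy', 'position', 'orientation']
side [ 214.45633848 -517.43409954  727.47281389] [ 0.89101172  0.35753013 -0.10774638 -0.25818799] 406.7289952057294 406.7289952057294 317.85084818291557 201.5310469411007 ['frame', 'range_z', 'fx', 'fy', 'cx', 'cy', 'position', 'orientation']
[ 174.18289731 -599.67050342  251.99534408] [-8.13552804e-04  9.90014046e-01  1.40966272e-01 -1.90130282e-04] 0.1
```

View pics/top0.png

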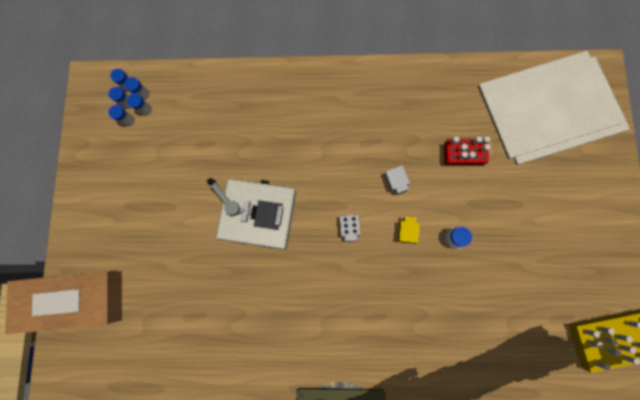

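View pics/side0.png

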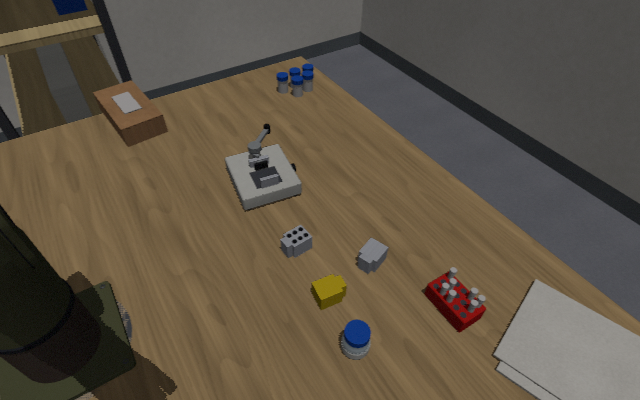

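The top view shows three blocks. At (398,180) is a plain grey block, at (349,228) a grey one with wells up (the spare), and at (410,231) a yellow lookalike. The job block is (398,180), since it is grey with a plain base showing. The heater is at (257,214): its dial is at (265,183), the fence at (279,215) and the lever tip at (211,182).

```bash
python3 - <<'E'
from h import *
ims={n:np.load(n+"0.npy",allow_pickle=True).item() for n in("top","side")}
a=cv2.resize(ims["top"]["frame"][130:260,330:490,::-1],(640,520),interpolation=cv2.INTER_CUBIC)
cv2.imwrite("pics/crop1.png",a)
for n,im in ims.items():
    P=cloud(im); f=im["frame"].astype(int); hsv=cv2.cvtColor(im["frame"],cv2.COLOR_RGB2HSV)
    Z=P[...,2]
    print(n,"bench z",np.median(Z[(Z>-30)&(Z<20)]))
    boxes=dict(block=((398,180),(372,255)),spare=((349,228),(297,241)),heat=((250,225),(243,180)),pot=((460,237),(357,335)),rack=((466,152),(455,300)),yel=((410,231),(329,290)))
    for k,(t,s) in boxes.items():
        u,v=t if n=="top" else s
        c=P[v,u]
        near=(np.hypot(P[...,0]-c[0],P[...,1]-c[1])<(150 if k=="heat" else 60))
        if k=="heat": m=near&(abs(Z-45)<8)&(hsv[...,1]<60)
        elif k in("block","spare","yel"): m=near&(abs(Z-40)<7)
        else: m=near&(Z>30)
        q=P[m][:,:2]
        if len(q)<5: print(k,"few",c);continue
        r=cv2.minAreaRect(q.astype(np.float32))
        print(k,len(q),"c",c.round(),"mean",q.mean(0).round(1),"rect",np.round(r[0],1),np.round(r[1],1),round(r[2],1),"zmed",np.median(Z[m]).round(1))
E
```

```text
top bench z -0.7352504960155102
block 421 c [ 589. -145.   39.] mean [ 592.9 -143.5] rect [ 592.  -144.4] [60.  44.6] 20.6 zmed 39.0
spare 429 c [472. -24.  40.] mean [475.8 -25.4] rect [474.5 -25.6] [60.  43.7] 4.6 zmed 39.1
heat 3639 c [480. 213.  44.] mean [507.3 197.3] rect [512.2 202.4] [169.9 153. ] 81.4 zmed 44.1
pot 430 c [ 448. -278.   61.] mean [ 450.  -276.7] rect [ 450.4 -278.6] [47.  47.9] 57.4 zmed 60.6
rack 1013 c [ 648. -301.   68.] mean [ 660.5 -311.1] rect [ 662.6 -313.4] [96.1 59.1] 88.7 zmed 39.9
yel 447 c [ 465. -169.   37.] mean [ 468.3 -166.4] rect [ 470.3 -167.2] [44.6 59.7] 82.8 zmed 38.9
side bench z 1.80921830913627
block 514 c [ 586. -154.   41.] mean [ 590.8 -146. ] rect [ 591.4 -144.5] [62.8 44.3] 19.2 zmed 41.4
spare 481 c [472. -39.  40.] mean [473.8 -28.3] rect [473.5 -26.3] [59.9 45.7] 5.7 zmed 41.3
heat 2367 c [455. 191.  46.] mean [503.5 189.3] rect [514.5 200.7] [171.3 159.8] 81.2 zmed 46.5
pot 792 c [ 447. -286.   63.] mean [ 446.5 -285.5] rect [ 449.5 -282.3] [46.5 48.1] 59.0 zmed 62.6
rack 1712 c [ 654. -322.   42.] mean [ 658.  -320.6] rect [ 662.8 -316.2] [100.3  63.4] 87.5 zmed 42.0
yel 621 c [ 463. -177.   43.] mean [ 466.8 -168.6] rect [ 470.4 -167.4] [46.1 61.9] 84.2 zmed 41.4
```

View pics/crop1.png

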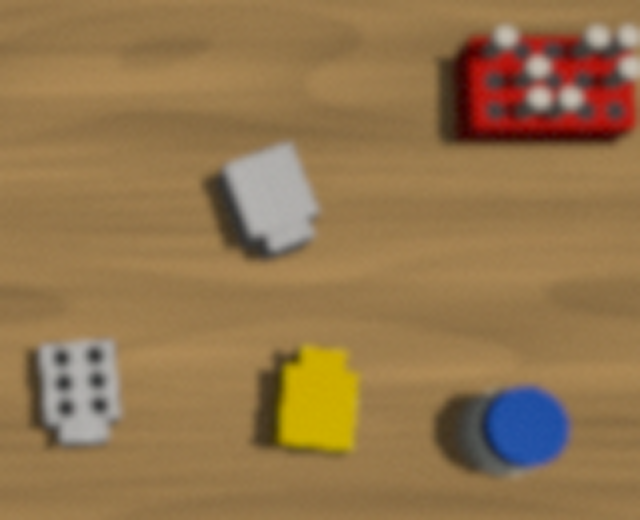

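The crop confirms it: the block at crop (268,197) shows its plain base with the nose pointing down and slightly right, and the only one with wells is at (80,393).

Plan:
1. Grip the block by its two ends, off-centre.
2. Lever it 90° on the heater's fence-side edge, set it down, and re-grip.
3. Repeat for the other 90°, then seat it and swing the lever.

```bash
cat >> h.py <<'E'
def state():
    s=bot.sense(); X=rot(s["tool_rot"]).as_matrix(); psi=np.degrees(np.arctan2(X[1,0],X[0,0]))
    return np.array(s["tool_pos"]),X,psi,s
def goal(*targets):
    p,X,psi,s=state()
    print("t",round(s["clock"],2),"tcp",p.round(1),"psi",round(psi,1),"F",np.round(s["force"],1),"grip",round(s["grip_width"]*88.1,1),round(s["finger_force"],1) if np.isscalar(s["finger_force"]) else s["finger_force"],"tilt",np.degrees(np.arccos(-X[2,2])).round(2))
    for x,y,z,ps in targets:
        print("row",(X.T@(np.array([x,y,z])-p)).round(1),round((psi-ps+180)%360-180,1))
HO=np.array([507.6,166.9]); HA=np.radians(171.2)
hx=np.array([np.cos(HA),np.sin(HA)]); hy=np.array([-np.sin(HA),np.cos(HA)])
def heat(x,y): return HO+x*hx+y*hy
E
python3 - <<'E'
from h import *
goal((594.9,-152.9,150,110))
E
```

```text
t 0.1 tcp [ 174.2 -599.7  252. ] psi 16.2 F [-0.6 -0.  -0.6] grip 88.3 0.0 tilt 0.1
row [ 528.7 -311.4  102.4] -93.8
```

```bash
python3 -m crank '528.7 -311.4 102 -93.8;528.7 -311.4 102 -93.8;528.7 -311.4 102 -93.8;528.7 -311.4 102 -93.8;528.7 -311.4 102 -93.8;528.7 -311.4 102 -93.8;528.7 -311.4 102 -93.8;528.7 -311.4 102 -93.8;528.7 -311.4 102 -93.8;528.7 -311.4 102 -93.8' 88
python3 - <<'E'
from h import *
goal((594.9,-152.9,150,110))
E
```

```text
clock: 0.93
tool_pos: [457.1, -299.5, 183.9]
tool_rot: [-0.0, 0.718, 0.696, -0.0]
force: [1.0, -0.7, -0.4]
grip_width: 1.002
finger_force: 0.0
t 0.93 tcp [ 457.1 -299.5  183.9] psi 88.2 F [ 1.  -0.7 -0.4] grip 88.3 0.0 tilt 0.03
row [150.9 133.   33.8] -21.8
```

```bash
python3 -m crank '150.9 133 34 -21.8;150.9 133 34 -21.8;150.9 133 34 -21.8;150.9 133 34 -21.8;150.9 133 34 -21.8;150.9 133 34 -21.8;150.9 133 34 -21.8;150.9 133 34 -21.8' 
python3 - <<'E'
from h import *
goal((594.9,-152.9,16,110))
E
```

```text
clock: 1.6
tool_pos: [594.1, -156.0, 149.8]
tool_rot: [-0.0, 0.576, 0.817, -0.001]
force: [-0.3, -0.4, 0.1]
grip_width: 1.001
finger_force: 0.0
t 1.6 tcp [ 594.1 -156.   149.8] psi 109.6 F [-0.3 -0.4  0.1] grip 88.2 0.0 tilt 0.12
row [  2.7   2.  133.8] -0.4
```

```bash
python3 -m crank '0 0 40 0;0 0 70 0;0 0 90 0;0 0 90 0;0 0 90 0' 
python3 - <<'E'
from h import *
goal((594.9,-152.9,16,110))
E
```

```text
clock: 2.02
tool_pos: [593.5, -157.1, 60.0]
tool_rot: [-0.001, 0.577, 0.817, -0.001]
force: [-0.0, -0.6, 0.4]
grip_width: 0.999
finger_force: 0.0
t 2.02 tcp [ 593.5 -157.1   60. ] psi 109.5 F [-0.  -0.6  0.4] grip 88.0 0.0 tilt 0.15
row [ 3.4  2.9 44. ] -0.5
```

```bash
python3 -m crank '3.4 2.9 10 -0.5;3.4 2.9 25 -0.5;3.4 2.9 38 -0.5;3.4 2.9 44 -0.5;3.4 2.9 44 -0.5;3.4 2.9 44 -0.5' 
python3 -m crank '0 0 0 0;0 0 0 0;0 0 0 0;0 0 0 0;0 0 0 0;0 0 0 0;0 0 0 0;0 0 0 0' 50 15
python3 - <<'E'
from h import *
goal((594.9,-152.9,16,110))
im=bot.get_image("side"); save(im,"g1",(270,170,470,320),4)
E
```

```text
clock: 2.52
tool_pos: [596.7, -151.2, 16.6]
tool_rot: [0.0, 0.573, 0.82, -0.0]
force: [-0.0, -0.2, 0.1]
grip_width: 0.997
finger_force: 0.0
clock: 3.18
tool_pos: [595.7, -151.9, 16.7]
tool_rot: [-0.0, 0.573, 0.82, -0.001]
force: [-3.2, -0.7, 5.5]
grip_width: 0.681
finger_force: 15.0
t 3.18 tcp [ 595.7 -151.9   16.7] psi 110.1 F [-3.2 -0.7  5.5] grip 60.0 15.0 tilt 0.12
row [-0.7 -1.1  0.7] 0.1
```

```bash
python3 -m crank '0 0 -10 0;0 0 -40 0;0 0 -80 0;0 0 -120 0;0 0 -120 0;0 0 -120 0' 
python3 - <<'E'
from h import *
x,y=heat(0,80)
goal((x,y,110,81.2))
im=bot.get_image("side"); save(im,"g1",(250,120,450,270),4)
E
```

```text
clock: 3.73
tool_pos: [598.7, -150.8, 139.2]
tool_rot: [0.003, 0.573, 0.82, 0.002]
force: [0.1, 0.5, -3.6]
grip_width: 0.683
finger_force: 15.0
t 3.73 tcp [ 598.7 -150.8  139.2] psi 110.1 F [ 0.1  0.5 -3.6] grip 60.2 15.0 tilt 0.37
row [259.7 -15.1  28.5] 28.9
```

View pics/g1.png

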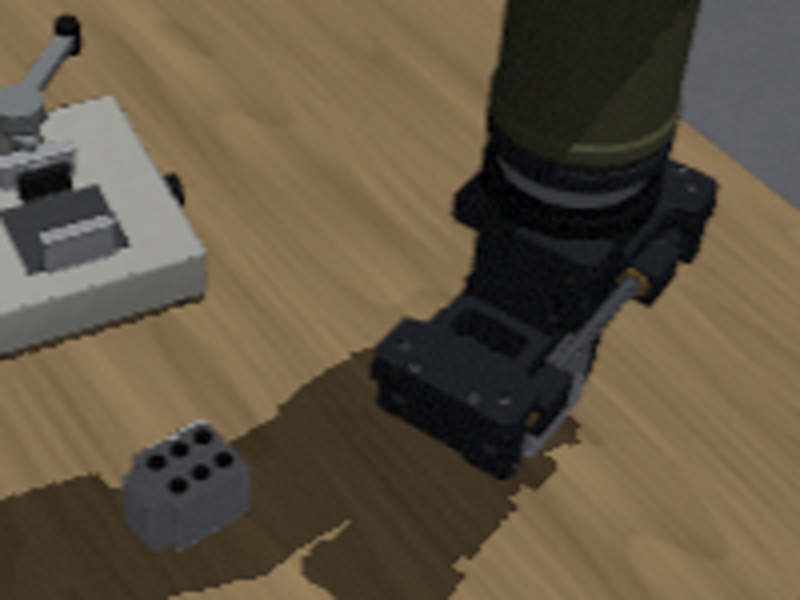

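The picture shows the gripper at the top right holding the block. The body hides it, and the spare at (187,487) is untouched. Staging in front of the heater's fence edge.

```bash
python3 -m crank '259.7 -15 20 28.9;259.7 -15 20 28.9;259.7 -15 20 28.9;259.7 -15 20 28.9;259.7 -15 20 28.9;259.7 -15 20 28.9;259.7 -15 20 28.9;259.7 -15 20 28.9;259.7 -15 20 28.9;259.7 -15 20 28.9' 
python3 - <<'E'
from h import *
x,y=heat(0,76)
goal((x,y,64,81.2))
im=bot.get_image("side"); save(im,"g2",(150,80,350,230),4)
P=cloud(im)
E
```

```text
clock: 4.62
tool_pos: [493.1, 85.8, 115.5]
tool_rot: [0.0, 0.76, 0.65, -0.001]
force: [-0.6, -0.0, -2.5]
grip_width: 0.681
finger_force: 15.0
t 4.62 tcp [493.1  85.8 115.5] psi 81.1 F [-0.6 -0.  -2.5] grip 60.0 15.0 tilt 0.14
row [ 6.5  2.  51.5] -0.1
```

View pics/g2.png

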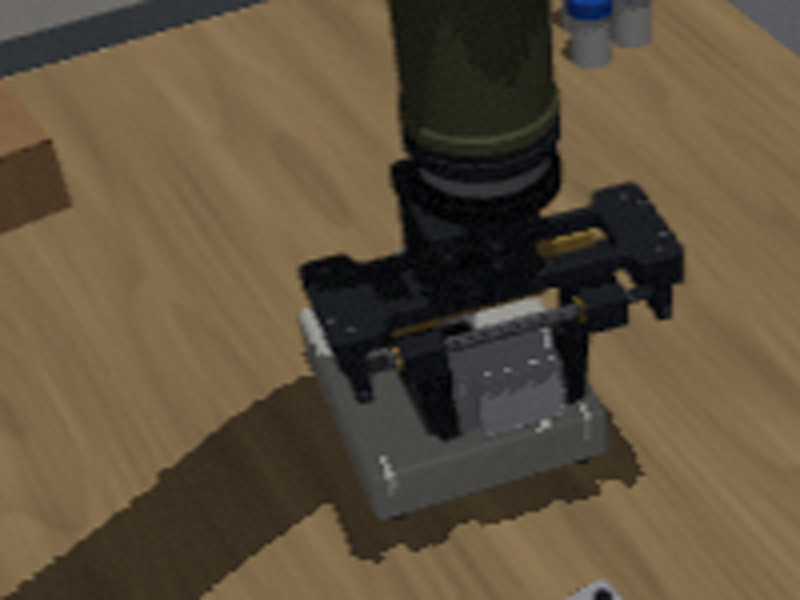

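The block is at crop (510,385) between the fingers, above the deck's front edge, with part of it in shadow. I'll get the face tilt from the depth data.

```bash
python3 - <<'E'
from h import *
p,X,psi,s=state()
im=bot.get_image("side"); P=cloud(im)
# point in tool frame relative to grasp axis
T=(P-p)@X+np.array([0,0,5])
u0,v0=150,80
reg=np.zeros((400,640),bool); reg[v0+84:v0+112,u0+110:u0+145]=1
m=reg&(abs(T[...,1])<30)&(abs(T[...,0])<50)&(abs(T[...,2])<45)
q=T[m]; print(m.sum())
for lo in range(-50,50,5):
    k=(q[:,2]>=lo)&(q[:,2]<lo+5)
    if k.sum()>2: print("toolz",lo,"n",k.sum(),"x med/min",np.median(q[k,0]).round(1),q[k,0].min().round(1))
E
```

```text
586
toolz -25 n 125 x med/min 1.2 -15.2
toolz -20 n 144 x med/min -2.7 -15.8
toolz -15 n 46 x med/min -12.5 -14.9
toolz -10 n 51 x med/min -12.8 -15.4
toolz -5 n 48 x med/min -12.3 -15.4
toolz 0 n 42 x med/min -12.6 -14.9
toolz 5 n 47 x med/min -12.3 -14.9
toolz 10 n 45 x med/min -12.8 -15.6
toolz 15 n 36 x med/min -12.7 -14.8
```

The block is level: its near face is at tool x = -13 and the overhang towards the heater is about 31 mm. Levering on the edge.

```bash
python3 -m crank '7.5 2 0 0;7.5 2 20 0;7.5 2 40 0;7.5 2 47 0;7.5 2 47 0'
python3 -m crank '0 0 4 0;0 0 8 0;0 0 12 0;0 0 16 0;0 0 20 0;0 0 20 0'
python3 - <<'E'
from h import *
x,y=heat(0,75)
goal((x,y,25,81.2))
E
```

```text
clock: 5.13
tool_pos: [495.6, 94.2, 68.0]
tool_rot: [-0.0, 0.759, 0.651, -0.001]
force: [-0.3, -0.2, -3.3]
grip_width: 0.68
finger_force: 15.0
clock: 5.63
tool_pos: [496.6, 93.2, 49.7]
tool_rot: [0.001, 0.76, 0.65, -0.0]
force: [0.8, -4.4, 1.1]
grip_width: 0.675
finger_force: 15.0
t 5.63 tcp [496.6  93.2  49.7] psi 81.1 F [ 0.8 -4.4  1.1] grip 59.5 15.0 tilt 0.12
row [-0.5 -0.5 24.7] -0.1
```

```bash
python3 -m crank '0 0 4 0;0 0 8 0;0 0 12 0;0 0 16 0;0 0 20 0;0 0 23 0;0 0 23 0'
python3 -m crank '2 0 0 0;4 0 0 0;6 0 0 0;7 0 0 0;7 0 0 0'
python3 - <<'E'
from h import *
x,y=heat(0,75)
goal((x,y,25,81.2))
p,X,psi,s=state()
im=bot.get_image("side"); P=cloud(im); np.save("l.npy",im,allow_pickle=True)
T=(P-p)@X+np.array([0,0,5]); q=T[(abs(T[...,1])<26)&(abs(T[...,0])<60)&(T[...,2]>-40)&(T[...,2]<24)]
for lo in range(-40,24,5):
    k=(q[:,2]>=lo)&(q[:,2]<lo+5)
    if k.sum()>2: print("toolz",lo,k.sum(),np.percentile(q[k,0],[2,20,50]).round(1))
E
```

```text
clock: 6.22
tool_pos: [496.7, 93.8, 26.6]
tool_rot: [0.001, 0.76, 0.651, -0.0]
force: [1.2, -3.2, 1.2]
grip_width: 0.681
finger_force: 15.0
clock: 6.63
tool_pos: [496.6, 95.5, 26.2]
tool_rot: [0.002, 0.761, 0.649, -0.004]
force: [0.7, -12.3, -2.6]
grip_width: 0.681
finger_force: 15.0
t 6.63 tcp [496.6  95.5  26.2] psi 80.9 F [  0.7 -12.3  -2.6] grip 60.0 15.0 tilt 0.55
row [-2.7 -0.1  1.3] -0.3
toolz -40 20 [-12.6 -11.6 -10.4]
toolz -35 69 [-15.5 -13.6 -10.9]
toolz -30 61 [-19.3 -16.3 -14.3]
toolz -25 62 [-20.8 -19.  -17.4]
toolz -20 111 [-24.2 -21.1   5.4]
toolz -15 79 [-26.9 -24.2 -22.3]
toolz -10 58 [-30.2 -28.  -26.2]
toolz -5 47 [-33.3 -31.  -29.4]
toolz 0 11 [-32.  -31.3 -30.3]
```

The block has turned about 59° and slid a little in the grip. Its centre of mass is already past the lower corner, so released on the bench it will fall onto its side face. Backing off, lowering and releasing.

```bash
python3 -m crank '-12 0 -3 0;-30 0 -3 0;-50 0 0 0;-50 0 6 0;-50 0 10 0;-50 0 10 0'
python3 -m crank '-2 0 0 0;-4 0 0 0;-4 0 0 0;-4 0 0 0;-4 0 0 0;-4 0 0 0;-4 0 0 0;-4 0 0 0' 88 
python3 -m crank '0 0 0 0;0 0 -40 0;0 0 -80 0;0 0 -110 0;-40 0 -110 0;-80 0 -110 0;-110 0 -110 0;-110 0 -110 0;-110 0 -110 0'
python3 - <<'E'
from h import *
goal()
im=bot.get_image("top"); save(im,"g3",(200,150,400,300),4); np.save("t.npy",im,allow_pickle=True)
P=cloud(im); m=(P[...,2]>25)&(P[...,2]<60)&(abs(P[...,0]-490)<60)&(P[...,1]<100)&(P[...,1]>10)
q=P[m]; print(len(q), np.percentile(q[:,2],[5,50,95]).round(1)); print(cv2.minAreaRect(q[:,:2].astype(np.float32)),q.mean(0))
E
```

```text
clock: 7.18
tool_pos: [489.3, 51.1, 16.5]
tool_rot: [0.0, 0.76, 0.65, -0.001]
force: [-0.6, -5.2, 4.3]
grip_width: 0.677
finger_force: 15.0
clock: 7.85
tool_pos: [489.1, 48.4, 16.4]
tool_rot: [0.0, 0.759, 0.651, 0.0]
force: [0.1, -0.7, 1.0]
grip_width: 1.0
finger_force: 0.0
clock: 8.6
tool_pos: [471.7, -62.7, 126.4]
tool_rot: [0.0, 0.761, 0.649, -0.0]
force: [0.1, 1.6, -0.0]
grip_width: 0.998
finger_force: 0.0
t 8.6 tcp [471.7 -62.7 126.4] psi 81.0 F [ 0.1  1.6 -0. ] grip 88.0 0.0 tilt 0.06
427 [34.1 42.5 45.4]
((487.27569580078125, 33.048763275146484), (40.65470886230469, 60.16154098510742), 80.7891616821289) [486.49397634  32.70935842  41.3257374 ]
```

View pics/g3.png

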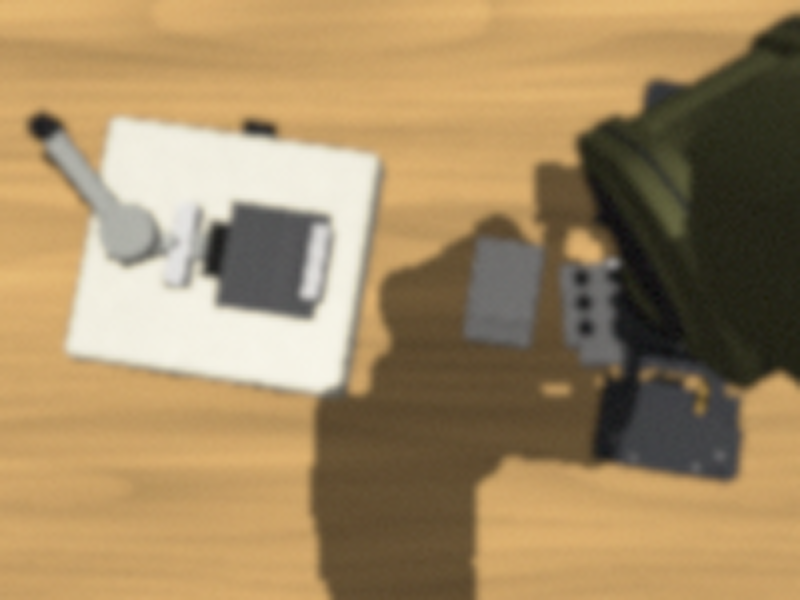

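The block lies on its side at crop (504,293) with the nose towards heater +x (lower end), the wells facing the heater, and 17 mm clear of the spare at (595,310). Repeating for the second quarter turn.

```bash
python3 - <<'E'
from h import *
goal((485.7,23.1,126,80.9))
E
```

```text
t 8.65 tcp [472.4 -60.6 126.4] psi 81.2 F [ 1.3  1.2 -0.3] grip 88.0 0.0 tilt 0.04
row [84.7  0.3  0.5] 0.3
```

```bash
python3 -m crank '40 0 0 0;80 0 0 0;85 0 0 0;85 0 20 0;85 0 50 0;85 0 50 0;85 0 50 0'
python3 - <<'E'
from h import *
goal((485.7,23.1,16,80.9))
E
```

```text
clock: 9.23
tool_pos: [484.2, 25.2, 75.6]
tool_rot: [-0.001, 0.758, 0.652, -0.001]
force: [0.0, -0.3, 0.4]
grip_width: 0.998
finger_force: 0.0
t 9.23 tcp [484.2  25.2  75.6] psi 81.4 F [ 0.  -0.3  0.4] grip 87.9 0.0 tilt 0.18
row [-1.8  2.  59.6] 0.5
```

```bash
python3 -m crank '-2 2 20 0.3;-2 2 40 0.3;-2 2 54 0.3;-2 2 60 0.3;-2 2 60 0.3;-2 2 60 0.3' 
python3 -m crank '0 0 0 0;0 0 0 0;0 0 0 0;0 0 0 0;0 0 0 0;0 0 0 0;0 0 0 0;0 0 0 0' 50 15
python3 -m crank '0 0 -10 0;0 0 -40 0;0 0 -60 0;30 0 -65 0;30 0 -65 0;30 0 -65 0'
python3 - <<'E'
from h import *
x,y=heat(0,73)
goal((x,y,66,81.2))
p,X,psi,s=state()
im=bot.get_image("side"); P=cloud(im)
T=(P-p)@X+np.array([0,0,5]); q=T[(abs(T[...,1])<26)&(abs(T[...,0])<60)&(T[...,2]>-40)&(T[...,2]<24)]
for lo in range(-40,24,5):
    k=(q[:,2]>=lo)&(q[:,2]<lo+5)
    if k.sum()>2: print("toolz",lo,k.sum(),np.percentile(q[k,0],[2,20,50]).round(1))
E
```

```text
clock: 9.73
tool_pos: [487.4, 21.6, 17.3]
tool_rot: [0.0, 0.761, 0.649, 0.0]
force: [0.5, -0.6, 0.4]
grip_width: 1.003
finger_force: 0.0
clock: 10.4
tool_pos: [486.1, 21.0, 16.8]
tool_rot: [-0.0, 0.761, 0.649, -0.001]
force: [-2.1, -0.1, 6.2]
grip_width: 0.678
finger_force: 15.0
clock: 10.9
tool_pos: [492.5, 52.8, 81.9]
tool_rot: [-0.0, 0.76, 0.65, 0.002]
force: [-0.1, -0.8, -2.1]
grip_width: 0.681
finger_force: 15.0
t 10.9 tcp [492.5  52.8  81.9] psi 81.1 F [-0.1 -0.8 -2.1] grip 60.0 15.0 tilt 0.17
row [42.  -2.7 15.9] -0.1
toolz -30 27 [-9.4 -4.   4.4]
toolz -25 174 [-9.1 -4.9  3.2]
toolz -20 57 [-9.3 -8.  -6.6]
toolz -15 47 [-9.6 -8.2 -7.3]
toolz -10 34 [-9.4 -8.  -7.5]
toolz -5 38 [-9.4 -8.5 -7.7]
toolz 0 40 [-10.5  -8.2  -7.6]
toolz 5 34 [-10.4  -9.2  -8. ]
toolz 10 36 [-9.6 -8.7 -7.7]
toolz 15 20 [-9.  -8.5 -7.7]
```

```bash
python3 -m crank '20 -2.5 0 0;42 -2.5 0 0;42 -2.5 6 0;42 -2.5 14 0;42 -2.5 14 0'
python3 -m crank '0 0 4 0;0 0 8 0;0 0 12 0;0 0 16 0;0 0 20 0;0 0 20 0'
python3 -m crank '0 0 4 0;0 0 8 0;0 0 12 0;0 0 16 0;0 0 20 0;0 0 21 0;0 0 21 0'
python3 - <<'E'
from h import *
p,X,psi,s=state(); x,y=heat(0,73); goal((x,y,26,81.2))
im=bot.get_image("side"); P=cloud(im)
T=(P-p)@X+np.array([0,0,5]); q=T[(abs(T[...,1])<26)&(abs(T[...,0])<60)&(T[...,2]>-40)&(T[...,2]<24)]
for lo in range(-40,24,5):
    k=(q[:,2]>=lo)&(q[:,2]<lo+5)
    if k.sum()>2: print("toolz",lo,k.sum(),np.percentile(q[k,0],[2,20,50]).round(1))
E
```

```text
clock: 11.37
tool_pos: [494.4, 90.9, 65.6]
tool_rot: [-0.0, 0.761, 0.649, -0.002]
force: [0.4, 0.4, -3.4]
grip_width: 0.679
finger_force: 15.0
clock: 11.87
tool_pos: [494.9, 90.3, 46.8]
tool_rot: [0.001, 0.762, 0.648, -0.002]
force: [-1.3, -3.8, 0.3]
grip_width: 0.681
finger_force: 15.0
clock: 12.45
tool_pos: [496.0, 92.1, 26.4]
tool_rot: [0.0, 0.761, 0.649, -0.0]
force: [-1.2, -3.0, 2.5]
grip_width: 0.681
finger_force: 15.0
t 12.45 tcp [496.   92.1  26.4] psi 80.9 F [-1.2 -3.   2.5] grip 60.0 15.0 tilt 0.05
row [2.7 0.  0.4] -0.3
toolz -40 46 [-15.5 -12.2 -10.6]
toolz -35 60 [-16.6 -15.1 -13.2]
toolz -30 57 [-19.8 -17.8 -16.3]
toolz -25 60 [-23.4 -21.2 -19.5]
toolz -20 105 [-27.3 -24.  -14.5]
toolz -15 74 [-29.4 -26.9 -23.3]
toolz -10 44 [-31.  -29.6 -27.5]
toolz -5 5 [-27.8 -27.7 -26.6]
```

Turned about 60° again. Setting it down the same way.

```bash
python3 -m crank '-12 0 -3 0;-30 0 -3 0;-40 0 0 0;-40 0 6 0;-40 0 10 0;-40 0 10 0'
python3 -m crank '-2 0 0 0;-4 0 0 0;-4 0 0 0;-4 0 0 0;-4 0 0 0;-4 0 0 0;-4 0 0 0;-4 0 0 0' 88 
python3 -m crank '0 0 0 0;0 0 -40 0;0 0 -80 0;0 0 -110 0;-40 0 -110 0;-80 0 -110 0;-110 0 -110 0;-110 0 -110 0;-110 0 -110 0'
python3 - <<'E'
from h import *
goal()
im=bot.get_image("top"); save(im,"g4",(200,150,400,300),4); np.save("t.npy",im,allow_pickle=True)
P=cloud(im); m=(P[...,2]>25)&(P[...,2]<60)&(abs(P[...,0]-490)<60)&(P[...,1]<100)&(P[...,1]>10)
q=P[m]; print(len(q), np.percentile(q[:,2],[5,50,95]).round(1)); print(cv2.minAreaRect(q[:,:2].astype(np.float32)),q.mean(0))
# fence top and dark plate for the seat
m=(abs(P[...,2]-71)<6)&(abs(P[...,0]-500)<50)&(P[...,1]>115)&(P[...,1]<170); q=P[m]
print("fence",len(q),cv2.minAreaRect(q[:,:2].astype(np.float32)))
f=im["frame"].max(2); m=(f<110)&(abs(P[...,2]-45)<7)&(abs(P[...,0]-505)<60)&(P[...,1]>120)&(P[...,1]<205); q=P[m]
print("plate",len(q),cv2.minAreaRect(q[:,:2].astype(np.float32)))
m=(abs(P[...,2]-45)<5)&(abs(P[...,0]-510)<110)&(P[...,1]>100); q=P[m]
print("heater",len(q),cv2.minAreaRect(q[:,:2].astype(np.float32)))
print("model fence",heat(0,27),"plate",heat(0,0))
E
```

```text
clock: 13.0
tool_pos: [489.4, 54.5, 15.3]
tool_rot: [-0.001, 0.76, 0.649, 0.0]
force: [-0.3, 0.5, -2.1]
grip_width: 0.678
finger_force: 15.0
clock: 13.67
tool_pos: [488.9, 49.4, 16.5]
tool_rot: [0.0, 0.761, 0.649, 0.0]
force: [-0.0, -0.3, -0.2]
grip_width: 1.001
finger_force: 0.0
clock: 14.42
tool_pos: [470.9, -61.6, 126.4]
tool_rot: [0.0, 0.762, 0.647, -0.0]
force: [0.2, 0.8, -0.7]
grip_width: 1.001
finger_force: 0.0
t 14.42 tcp [470.9 -61.6 126.4] psi 80.7 F [ 0.2  0.8 -0.7] grip 88.2 0.0 tilt 0.06
431 [36.3 39.1 41.6]
((487.8362121582031, 38.23142623901367), (44.01747512817383, 60.26359176635742), 81.17277526855469) [488.97759423  37.83710302  38.99484525]
fence 83 ((500.81060791015625, 141.7160186767578), (10.374789237976074, 43.16161346435547), 80.3268051147461)
plate 493 ((505.0895080566406, 172.60653686523438), (58.188541412353516, 58.7822380065918), 81.57814025878906)
heater 3602 ((510.449951171875, 202.55511474609375), (169.49073791503906, 149.50804138183594), 81.40342712402344)
model fence [503.46938242 140.2178337 ] plate [507.6 166.9]
```

View pics/g4.png

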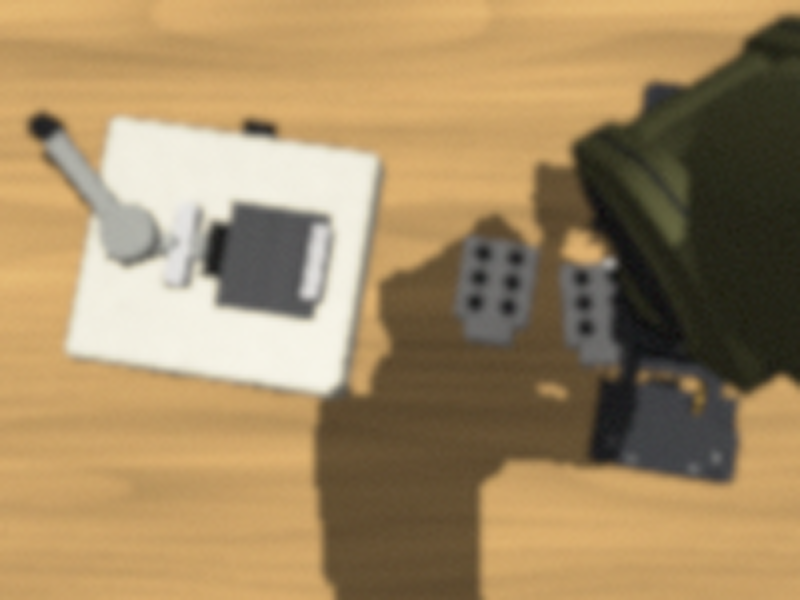

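The block now stands wells-up at crop (496,290) with the nose towards heater +x, and the spare at (595,310) is undisturbed. The fence at (316,262) and the deck outline put the seat at about (505,168). Gripping the block centrally by its ends.

```bash
sed -i 's/^HO=.*/HO=np.array([505.0,168.2]); HA=np.radians(171.3)/' h.py
python3 -m crank '40 2 0 0;80 2 0 0;101 2 0 0;101 2 20 0;101 2 50 0;101 2 50 0;101 2 50 0'
python3 - <<'E'
from h import *
goal((487.8,38.2,19,81.2))
E
```

```text
clock: 15.05
tool_pos: [488.3, 41.8, 75.6]
tool_rot: [-0.001, 0.76, 0.65, -0.001]
force: [-0.6, -1.1, -1.0]
grip_width: 0.997
finger_force: 0.0
t 15.05 tcp [488.3  41.8  75.6] psi 81.1 F [-0.6 -1.1 -1. ] grip 87.8 0.0 tilt 0.18
row [-3.6  0.2 56.6] -0.1
```

```bash
python3 -m crank '-3.5 0 20 0;-3.5 0 40 0;-3.5 0 52 0;-3.5 0 56.5 0;-3.5 0 56.5 0;-3.5 0 56.5 0' 
python3 -m crank '0 0 0 0;0 0 0 0;0 0 0 0;0 0 0 0;0 0 0 0;0 0 0 0;0 0 0 0;0 0 0 0' 50 25
python3 -m crank '0 0 -20 0;0 0 -60 0;0 0 -90 0;0 0 -100 0;0 0 -100 0;0 0 -100 0'
python3 - <<'E'
from h import *
x,y=heat(0,-3.5)
goal((x,y,64,81.3))
E
```

```text
clock: 15.55
tool_pos: [489.4, 36.9, 20.9]
tool_rot: [0.0, 0.761, 0.649, 0.001]
force: [-0.2, 0.9, -0.0]
grip_width: 0.997
finger_force: 0.0
clock: 16.22
tool_pos: [488.2, 36.5, 20.2]
tool_rot: [-0.0, 0.761, 0.649, -0.0]
force: [-1.7, 0.1, 6.8]
grip_width: 0.681
finger_force: 25.0
clock: 16.72
tool_pos: [489.1, 36.3, 119.9]
tool_rot: [0.0, 0.761, 0.649, 0.0]
force: [-1.0, -0.5, -3.2]
grip_width: 0.676
finger_force: 25.0
t 16.72 tcp [489.1  36.3 119.9] psi 80.9 F [-1.  -0.5 -3.2] grip 59.6 25.0 tilt 0.05
row [136.2  -5.2  55.9] -0.4
```

```bash
python3 -m crank '40 -5 0 -0.4;80 -5 0 -0.4;120 -5 0 -0.4;135 -5 0 -0.4;135 -5 0 -0.4;135 -5 15 -0.4;135 -5 35 -0.4;135 -5 46 -0.4;135 -5 46 -0.4;135 -5 46 -0.4'
python3 - <<'E'
from h import *
x,y=heat(0,-5)
goal((x,y,65,81.3))
p,X,psi,s=state()
im=bot.get_image("side"); save(im,"g5",(190,110,340,222),5); P=cloud(im)
T=(P-p)@X+np.array([0,0,5]); q=T[(abs(T[...,1])<26)&(abs(T[...,0])<60)&(T[...,2]>-40)&(T[...,2]<24)]
for lo in range(-40,24,5):
    k=(q[:,2]>=lo)&(q[:,2]<lo+5)
    if k.sum()>2: print("toolz",lo,k.sum(),np.percentile(q[k,0],[2,20,50]).round(1))
E
```

```text
clock: 17.55
tool_pos: [504.3, 169.6, 72.7]
tool_rot: [-0.0, 0.759, 0.651, -0.002]
force: [-0.5, 0.1, -1.7]
grip_width: 0.676
finger_force: 25.0
t 17.55 tcp [504.3 169.6  72.7] psi 81.3 F [-0.5  0.1 -1.7] grip 59.6 25.0 tilt 0.19
row [3.7 0.9 7.7] 0.0
toolz -20 234 [-20.4 -13.2   0.2]
toolz -15 59 [-21.8 -20.3 -18.1]
toolz -10 33 [-23.3 -20.9 -19.7]
toolz -5 32 [-21.3 -20.5 -19.9]
toolz 0 59 [-34.1 -28.6 -21.1]
toolz 5 87 [-34.2 -32.3 -27.3]
toolz 10 37 [-34.5 -32.9 -31.4]
toolz 15 33 [-35.3 -33.8 -32.1]
toolz 20 28 [-33.8 -33.1 -32.1]
```

View pics/g5.png

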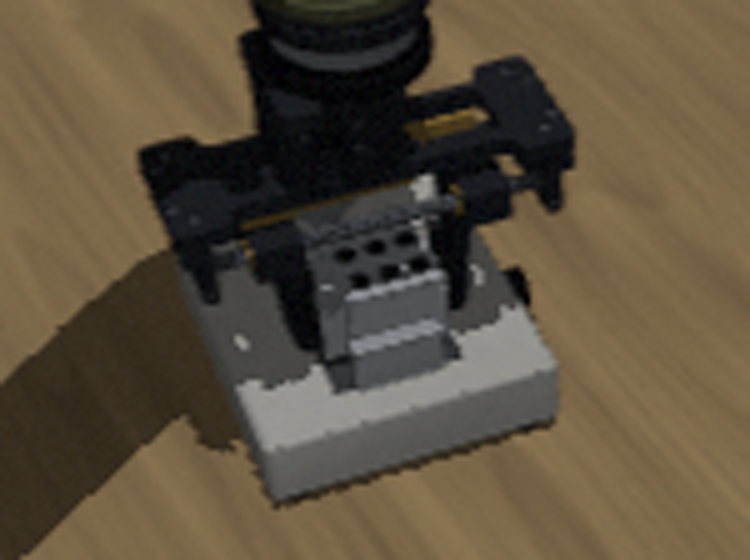

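The side view shows the block (crop (385,290), wells up) between the fingers. It clears the fence, whose inner face is at about tool x = -23 against the block face at -20.5. Lowering onto the plate, sliding to the fence and letting go.

```bash
python3 -m crank '1 0 3 0;1 0 5 0;1 0 7 0;1 0 8 0;1 0 8 0'
python3 -m crank '-1 0 0 0;-2 0 0 0;-3 0 0 0;-3 0 0 0'
python3 - <<'E'
from h import *
goal((*heat(0,-3),65,81.3))
E
```

```text
clock: 18.02
tool_pos: [505.4, 171.7, 65.9]
tool_rot: [0.0, 0.759, 0.652, -0.0]
force: [-0.5, -0.4, -2.3]
grip_width: 0.677
finger_force: 25.0
clock: 18.35
tool_pos: [504.9, 168.3, 65.9]
tool_rot: [0.0, 0.759, 0.651, -0.0]
force: [0.2, 0.4, -3.8]
grip_width: 0.679
finger_force: 25.0
t 18.35 tcp [504.9 168.3  65.9] psi 81.3 F [ 0.2  0.4 -3.8] grip 59.8 25.0 tilt 0.02
row [2.9 0.1 0.9] 0.0
```

```bash
python3 -m crank '0 0 0.7 0;0 0 1.3 0;0 0 1.3 0;0 0 1.3 0'
python3 -m crank '-1 0 0 0;-2 0 0 0;-2 0 0 0;-2 0 0 0'
python3 - <<'E'
from h import *
goal((*heat(0,-3),65,81.3))
E
```

```text
clock: 18.68
tool_pos: [505.0, 168.6, 65.3]
tool_rot: [0.0, 0.759, 0.652, 0.0]
force: [-1.0, -1.2, 5.7]
grip_width: 0.676
finger_force: 25.0
clock: 19.02
tool_pos: [505.0, 168.5, 65.3]
tool_rot: [-0.001, 0.758, 0.652, 0.002]
force: [-1.3, 2.2, 5.8]
grip_width: 0.683
finger_force: 25.0
t 19.02 tcp [505.  168.5  65.3] psi 81.4 F [-1.3  2.2  5.8] grip 60.2 25.0 tilt 0.19
row [2.7 0.  0.3] 0.1
```

The block is resting on the plate against the fence. Releasing, lifting clear, then locating the lever grip.

```bash
python3 -m crank '0 0 0 0;0 0 0 0;0 0 0 0;0 0 0 0;0 0 0 0;0 0 0 0;0 0 -30 0;0 0 -70 0;0 0 -80 0' 88
python3 -m crank '-40 0 0 0;-80 0 0 0;-120 0 0 0;-140 0 0 0;-140 0 0 0;-140 0 0 0'
python3 - <<'E'
from h import *
im=bot.get_image("top"); save(im,"g6",(195,140,345,252),5); P=cloud(im)
m=(abs(P[...,2]-85)<8)&(abs(P[...,0]-503)<60)&(P[...,1]>120)&(P[...,1]<200)
q=P[m]; r=cv2.minAreaRect(q[:,:2].astype(np.float32)); print("block",len(q),r)
c=np.array(r[0])-HO; print("block in heater",(c@hx).round(1),(c@hy).round(1))
g=(im["frame"].max(2)<60)&(P[...,2]>65)&(P[...,1]>250)&(P[...,0]>450)
q=P[g]; print("grip",len(q),q.mean(0).round(1),(q[:,:2].max(0)+q[:,:2].min(0))/2, "model",heat(-59,-136))
t=heat(-59,-136); goal((*t,160,33.8)); print(bot.sense()["q"])
E
```

```text
clock: 19.77
tool_pos: [506.5, 167.7, 148.5]
tool_rot: [0.001, 0.759, 0.652, 0.003]
force: [0.1, 0.4, -1.0]
grip_width: 0.999
finger_force: 0.0
clock: 20.27
tool_pos: [483.4, 27.1, 144.5]
tool_rot: [0.0, 0.76, 0.651, -0.0]
force: [0.0, 0.4, -0.3]
grip_width: 1.0
finger_force: 0.0
block 469 ((505.8977966308594, 169.6240234375), (44.13447570800781, 59.861427307128906), 81.89876556396484)
block in heater -0.7 -1.5
grip 15 [577.1 296.6  93.3] [576.44621873 296.12869856] model [583.89261088 293.71078021]
t 20.32 tcp [483.9  28.9 144.6] psi 81.3 F [-0.1  0.7  0.6] grip 88.1 0.0 tilt 0.07
row [276.9  58.9 -15.1] 47.5
[ 0.05011138  0.70810458 -0.32838993  2.07626296  0.51922464  0.43474177
 -0.83287097]
```

View pics/g6.png

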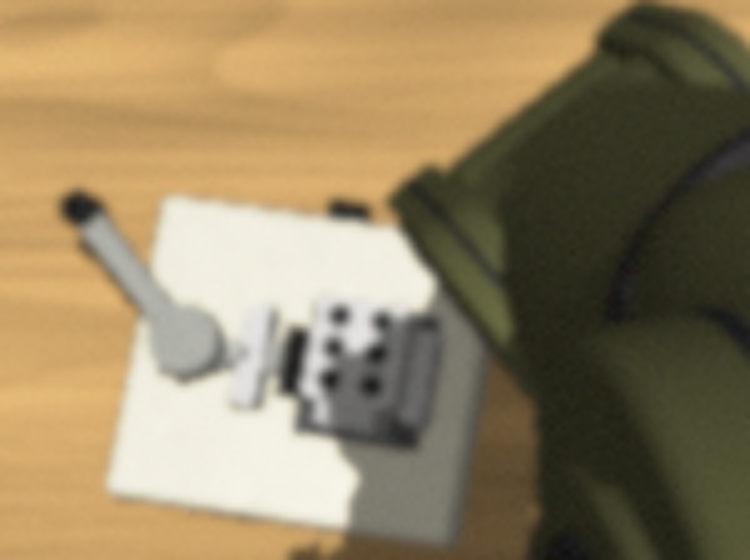

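The block (crop (365,360)) sits wells-up on the plate along the fence, nose away from the dial, within 1.5 mm of the seat. The lever's black grip is at crop (80,207), which is about (577,296) in the world, at a bearing of about 38°.

```bash
python3 - <<'E'
from h import *
goal((578,296.5,150,38))
E
python3 -m crank '40 8 -15 7;80 16 -15 14;120 25 -15 21;160 33 -15 28;200 41 -15 35;240 50 -15 43;278 53 -15 43;278 53 -15 43;278 53 -15 43;278 53 -15 43'
python3 - <<'E'
from h import *
goal((578,296.5,80,38))
E
```

```text
t 20.32 tcp [483.9  28.9 144.6] psi 81.3 F [-0.1  0.7  0.6] grip 88.1 0.0 tilt 0.07
row [278.8  52.6  -5.1] 43.3
clock: 21.15
tool_pos: [576.8, 296.4, 159.1]
tool_rot: [0.0, 0.944, 0.33, -0.0]
force: [0.5, -0.1, -0.2]
grip_width: 0.998
finger_force: 0.0
t 21.15 tcp [576.8 296.4 159.1] psi 38.5 F [ 0.5 -0.1 -0.2] grip 87.9 0.0 tilt 0.05
row [ 1.1  0.7 79.1] 0.5
```

```bash
python3 -m crank '1 0.5 30 0;1 0.5 60 0;1 0.5 75 0;1 0.5 79 0;1 0.5 79 0;1 0.5 79 0'
python3 -m crank '0 0 0 0;0 0 0 0;0 0 0 0;0 0 0 0;0 0 0 0;0 0 0 0;0 0 0 0;0 0 0 0;0 0 0 0;0 0 0 0' 10 12
python3 - <<'E'
from h import *
goal(); print("pivot",heat(0,-82)); p=state()[0][:2]-heat(0,-82); print(np.hypot(*p),np.degrees(np.arctan2(p[1],p[0])))
E
```

```text
clock: 21.65
tool_pos: [579.5, 294.9, 81.4]
tool_rot: [0.0, 0.945, 0.328, 0.001]
force: [-0.3, 0.7, -0.1]
grip_width: 0.999
finger_force: 0.0
clock: 22.48
tool_pos: [578.9, 295.5, 80.5]
tool_rot: [-0.0, 0.945, 0.328, -0.0]
force: [-0.1, 0.1, -1.1]
grip_width: 0.265
finger_force: 0.1
t 22.48 tcp [578.9 295.5  80.5] psi 38.3 F [-0.1  0.1 -1.1] grip 23.3 0.1 tilt 0.0
pivot [517.40338726 249.25649872]
76.90215096137767 36.93090882337942
```

```bash
python3 -m crank '0 0 0 0;0 0 0 0;0 0 0 0;0 0 0 0;0 0 0 0'
python3 -m crank '-0.4 -8.4 0 -6;-1.7 -16.6 0 -12;-3.9 -24.7 0 -18;-6.9 -32.5 0 -24;-10.7 -40 0 -30;-10.7 -40 0 -30'
python3 - <<'E'
from h import *
goal(); p=state()[0][:2]-heat(0,-82); a=np.degrees(np.arctan2(p[1],p[0])); print(np.hypot(*p),a,"lever",np.radians(a-33.8))
E
```

```text
clock: 22.9
tool_pos: [578.9, 295.6, 80.6]
tool_rot: [-0.0, 0.945, 0.328, 0.0]
force: [-0.1, 1.2, -0.6]
grip_width: 0.196
finger_force: 12.0
clock: 23.4
tool_pos: [544.8, 321.5, 80.6]
tool_rot: [-0.001, 0.826, 0.564, 0.0]
force: [2.1, 2.2, -1.7]
grip_width: 0.195
finger_force: 12.0
t 23.4 tcp [544.8 321.5  80.6] psi 68.6 F [ 2.1  2.2 -1.7] grip 17.1 12.0 tilt 0.08
77.28894987779688 69.2014674864324 lever 0.6178721676759665
```

Gripped and turning cleanly. Continuing to the stop.

```bash
python3 -m crank '-0.4 -8.4 0 -6;-1.7 -16.6 0 -12;-3.9 -24.7 0 -18;-6.9 -32.5 0 -24;-10.7 -40 0 -30;-15.3 -47 0 -36;-20.5 -53.5 0 -42;-20.5 -53.5 0 -42'
python3 - <<'E'
from h import *
goal(); p=state()[0][:2]-heat(0,-82); a=np.degrees(np.arctan2(p[1],p[0])); print(np.hypot(*p),a,"lever",np.radians(a-33.8))
E
python3 -m crank '-0.4 -8.4 0 -6;-1.7 -16.6 0 -12;-3.9 -24.7 0 -18;-6.9 -32.5 0 -24;-10.7 -40 0 -30;-14 -45.5 0 -35;-14 -45.5 0 -35;-14 -45.5 0 -35'
python3 - <<'E'
from h import *
goal(); p=state()[0][:2]-heat(0,-82); a=np.degrees(np.arctan2(p[1],p[0])); print(np.hypot(*p),a,"lever",np.radians(a-33.8))
E
```

```text
clock: 24.07
tool_pos: [488.3, 321.3, 80.7]
tool_rot: [-0.0, 0.571, 0.821, 0.001]
force: [1.7, 3.1, -4.1]
grip_width: 0.204
finger_force: 12.0
t 24.07 tcp [488.3 321.3  80.7] psi 110.4 F [ 1.7  3.1 -4.1] grip 17.9 12.0 tilt 0.08
77.67810612142215 112.02486337263186 lever 1.365281422775142
clock: 24.73
tool_pos: [451.6, 291.0, 80.6]
tool_rot: [0.001, 0.301, 0.954, -0.001]
force: [1.6, -1.3, 0.4]
grip_width: 0.196
finger_force: 12.0
t 24.73 tcp [451.6 291.   80.6] psi 144.9 F [ 1.6 -1.3  0.4] grip 17.3 12.0 tilt 0.11
77.92967644489784 147.64920831771164 lever 1.9870435359329826
```

Lever is at about 1.99. Releasing, lifting and checking.

```bash
python3 -m crank '0 0 0 0;0 0 0 0;0 0 0 0;0 0 0 0;0 0 0 0;0 0 -30 0;0 0 -70 0;0 0 -100 0;0 0 -100 0' 60
python3 -m crank '-40 0 0 0;-80 0 0 0;-120 0 0 0;-160 0 0 0;-200 0 0 0;-200 0 0 0;-200 0 0 0'
python3 - <<'E'
from h import *
goal()
for n in("top","side"):
    im=bot.get_image(n)
    if n=="top": save(im,"g7",(190,130,400,270),3.5)
    P=cloud(im)
    m=(abs(P[...,2]-85)<8)&(abs(P[...,0]-503)<60)&(P[...,1]>120)&(P[...,1]<200)
    q=P[m]
    if len(q)>20:
        r=cv2.minAreaRect(q[:,:2].astype(np.float32)); c=np.array(r[0])-HO; print(n,"block",len(q),r,(c@hx).round(1),(c@hy).round(1))
E
```

```text
clock: 25.48
tool_pos: [452.5, 294.7, 185.8]
tool_rot: [0.002, 0.298, 0.954, 0.004]
force: [0.3, 0.4, -0.4]
grip_width: 0.68
finger_force: 0.0
clock: 26.07
tool_pos: [616.6, 175.1, 179.1]
tool_rot: [0.0, 0.301, 0.954, -0.001]
force: [-0.0, 1.0, 1.2]
grip_width: 0.685
finger_force: 0.0
t 26.07 tcp [616.6 175.1 179.1] psi 145.0 F [-0.   1.   1.2] grip 60.3 0.0 tilt 0.09
top block 406 ((505.5443420410156, 168.05703735351562), (43.9954948425293, 59.660499572753906), 83.25952911376953) -0.6 0.1
side block 363 ((505.1229248046875, 168.4287872314453), (47.39993667602539, 60.089534759521484), 81.12411499023438) -0.1 -0.2
```

View pics/g7.png

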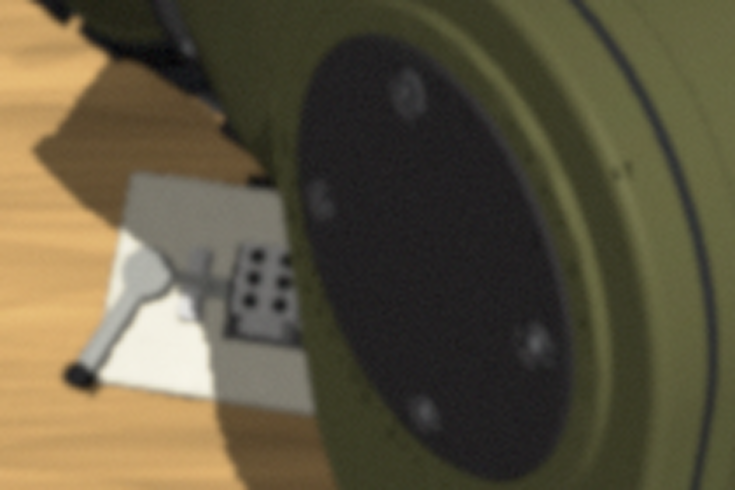

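The lever has stayed at its clamped position (grip at crop (80,376)). The block is wells-up at (268,290) with the pad touching it, within about 1 mm of the seat. Handing in.

```bash
python3 -c "
from bench import bot
print(bot.job_done())"
```

```text
the job is handed in; nothing more can be done
None
```

The job is handed in at about 26 s: the block was turned wells-up and set on the hot plate against the fence, within about 1 mm of the seat with its nose away from the dial, and the lever was swung to about 1.99 rad and stayed there when released. Pad force could not be measured, and no verdict was returned.

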